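# Clip the blue-capped sample tube into the mixer

## Task

Take the blue-capped sample tube from the white tray and press it sideways, lying level, down into the two black spring clips on the tube mixer until it has snapped fully home in both; the cap may point either way. Leave the purple-capped and the red-capped tube lying where they are in the tray.

Things in the scene. Friction and masses are not known exactly. Their poses are not given: they have to be found in the camera images.
- blue_tube_grip (a point): Tube to clip: BLUE cap, lies level on two ribs of a white tray. Round, 13 mm thick; cap 20 thick, 22 long; 96 long in all, 15 g. Point: on its axis, mid-way along the bare tube, 36 mm from the round end, 36 above the worktop: grip here, across, from above. z axis: towards the cap. Ribs 7 wide, guides to 39 high, cross 22 mm from the point (round end) and 30 mm (cap end); tray floor 6 high.
- purple_tube_grip (a point): Bystander: like tube with PURPLE cap lying in the same tray; same point and axes. The three tubes lie side by side, 75 mm apart; which lies where varies.
- red_tube_grip (a point): Bystander: like tube with RED cap lying in the same tray; same point and axes.
- clip_seat (a point): Where the tube's grip point must end: midway between two black clips on a white mixer (130x96x38 mm, plate on top 40 mm below this point), 84 mm above the worktop. x along the seated tube, y across, z up. Clips: 7 mm wide, at x = -23 and +23, open upwards; mouth 26 mm wide, 18 above this point, narrows to 8 mm at 6 above. Push the tube straight down: sprung leaves yield (about 7 N), firm seat.
Mind the look-alikes: they are no part of the job. Leave any orange look-alike of the part that bears blue_tube_grip alone.

How it is judged:
By the outcome, as a careful person would: the job done as asked, in the order asked, and still so for the second after the job is handed in, with the robot touching nothing.
It also fails if it takes over 40 s, if anything falls off the work surface, if the arm or the gripper's body presses on something with over 40 N, if the wrist force passes 120 N, or if a joint passes its speed limit or range.

## Robot

A 6-joint arm with a two-finger parallel gripper is mounted at the origin on a cart in front of the work surface, level with it; the furniture and walls round the work are solid. World frame = base frame: x ahead of the robot, y to its left, z up, the work surface at z = 0. Lengths are in mm, angles in rad, forces in N, time in s.
With the tool pointing down it reaches from about 325 to 900 mm from the base axis. Payload 3.5 kg.
Tool frame: the origin (TCP) lies at the very end of the fingers, on their centre line; the grasp point (between the pads) lies tcp_to_grasp behind it (tcp_to_grasp is the distance from the TCP to the grasp point, in mm); z points along the fingers, y is the direction in which the jaws open and shut (so a half turn about z gives the same grasp; the last joint's range is limited). The gripper opens to 85 mm and grips with 20 to 120 N. Pads are 22 mm wide; open, the fingers measure 114 mm over their backs; the gripper's body (76 mm by 85 mm) begins 54 mm behind the grasp point. The pads swing forward as they close: fully open they stand 13 mm farther back than shut.
Start: joints at [1.154, 0.276, -0.026, 1.268, 0, 1.467], TCP at [192.928, 594.475, 209.713] pointing down, gripper open.
Joint ranges: [-3.12, 3.12], [-0.85, 1.88], [-1.08, 1.24], [-1.95, 2.15], [-1.57, 1.53], [-3.14, 3.14]. Speed limits (rad/s): [2.57, 2.57, 3.14, 3.14, 3.14, 3.14].

## Interface

Orientations are given as a unit quaternion [x, y, z, w].
In Python, from workcell import observe, grab_frame, calibration, job_done, tcp_to_grasp gives the robot as it stands. The module is installed in compiled form; this text tells all that it offers.
- The arm moves only by the tool send_rows, never from a script. Its argument "series" is a list of rows, each a list of 7 numbers: the shift along the world's x, y, z in units of 0.2 m (1.0 is 0.2 m), then the turn, a rotation vector about the world's x, y, z in units of 360 degrees (1.0 is 360 degrees), then the opening, from -1 (shut) to 1 (fully open). A call has 1 to 10 rows; each row is the pose to reach, as a shift and turn from the pose measured when the call began, turning the shorter way round; what a row does not reach only later rows make up. A row lasts 1/8 s, in which the tool goes at most 62.5 mm and 10.7 degrees, less where a joint would pass 70% of its speed; a pose out of reach is approached as far as the arm can. A call with a number of a shift or a turn outside -1 to 1 is refused whole. A call with a gripper value outside its range is refused whole. The fingers move at their own pace and stop on an object; "squeeze" is the grip in N (left out, the last holds). Time passes only in rows, so rows that repeat a pose let the fingers close. It gives the time, the measured TCP pose, the force and the opening at its end, in the units of the state.
- observe(): the state, without advancing time (a new reading comes with each control period).
- grab_frame(name): name is "scene" or "top" or "wrist"; returns (picture, depth): 400x640x3 uint8, red, green, blue; 400x640 float32, mm along the optical axis (not along the pixel's ray), 0 where there is no reading.
- calibration(name): a dict with "mtx" (3x3 intrinsics, pixels), "dist_coeffs" ([k1, k2, p1, p2, k3] as OpenCV has them; the pictures are not rectified), "extrinsics" (4x4, takes a point from camera to world coordinates); the wrist camera has in their place "T_tool_cam" (4x4, takes a point from camera to tool coordinates, whose origin is the TCP and whose axes are the flange's). Camera axes: x right, y up, looking along -z (the intrinsics and any distortion apply to the point x, -y, -z); pixel columns grow to the right and rows downward; lengths in mm; the calibration is good to about 2 mm. A picture is of the moment at which its call begins: read the wrist's pose just before it. calibration takes no time and is no camera call.
- job_done(): hands the job in, once; it reports no verdict.
The state is a dict: "t": time; "q": joint angles; "qvel": joint speeds; "tau": joint torques, N m; "ee_pos": TCP position; "tcp_rot": TCP orientation; "contact_force": force on the tool from outside, world axes, zero at the start; "wrist_torque": the same for the moment, N m; "grip_width": finger opening in mm.
Only numpy, scipy, OpenCV 4.12 (cv2) and the standard library are available. Lean on these libraries where they do the work, as an engineer would, in place of code of your own. Each camera call takes 0.05 s, during which the arm holds its last target.

## Working session

There is one attempt and no reset: what is moved stays moved. The work goes in short steps, Python scripts to look and compute and a tool call to move; the robot and the scene stay as the last step left them, time stands still between calls to the robot, and variables do not carry over. Pictures are saved under pics/ and viewed, and the job is handed in when it is done.

Besides the shell and the picture viewer there is one more tool, called after "Request:" by a JSON object that holds its "name" and its "arguments". send_rows: Moves the arm, as the interface text tells. Its arguments: {"type":"object","properties":{"series":{"type":"array","items":{"type":"array","items":{"type":"number"}}},"squeeze":{"type":"number"}},"required":["series"]}

```bash
mkdir -p pics
python3 - <<'E'
from workcell import *
import cv2,numpy as np
s=observe();print(s['t'],s['ee_pos'],s['tcp_rot'],s['grip_width'],s['contact_force'],tcp_to_grasp if not callable(tcp_to_grasp) else tcp_to_grasp())
for n in('scene','top'):
    p,d=grab_frame(n);cv2.imwrite(f'pics/{n}0.png',p[:,:,::-1]);np.savez(f'{n}0.npz',p=p,d=d)
    c=calibration(n);print(n,c)
print(calibration('wrist'))
E
```

```text
0.0 [192.60060202 593.7200425  208.56061692] [ 1.56270299e-01  9.87713700e-01 -1.07742760e-03 -2.81596084e-04] 85.3958144153294 [0.90893489 0.22890431 0.40541304] 18.700000000000003
scene {'mtx': array([[500.47766215,   0.        , 323.15997951],
       [  0.        , 500.47766215, 205.19392332],
       [  0.        ,   0.        ,   1.        ]]), 'dist_coeffs': array([0.02196008, 0.        , 0.        , 0.        , 0.        ]), 'extrinsics': array([[-8.47082909e-01,  3.76002533e-01, -3.75596378e-01,
         1.68335390e+02],
       [-5.31269235e-01, -6.18057499e-01,  5.79446225e-01,
         3.09484956e+02],
       [-1.42669099e-02,  6.90381795e-01,  7.23304523e-01,
         7.30513208e+02],
       [ 0.00000000e+00,  0.00000000e+00,  0.00000000e+00,
         1.00000000e+00]])}
top {'mtx': array([[360.91285367,   0.        , 322.39742785],
       [  0.        , 360.91285367, 198.26302149],
       [  0.        ,   0.        ,   1.        ]]), 'dist_coeffs': array([-0.04640744,  0.        ,  0.        ,  0.        ,  0.        ]), 'extrinsics': array([[ 2.45275688e-02,  9.69375997e-0
[... 210 characters left out ...]
+02],
       [ 0.00000000e+00,  0.00000000e+00,  0.00000000e+00,
         1.00000000e+00]])}
{'mtx': array([[346.33793053,   0.        , 318.20165069],
       [  0.        , 346.33793053, 201.73414035],
       [  0.        ,   0.        ,   1.        ]]), 'dist_coeffs': array([-0.03953303,  0.        ,  0.        ,  0.        ,  0.        ]), 'T_tool_cam': array([[-8.31752515e-05,  9.45514861e-01,  3.25578931e-01,
         8.45458333e+01],
       [ 9.99999996e-01,  7.29068669e-05,  4.37397008e-05,
         4.03619794e-01],
       [ 1.76195973e-05,  3.25578933e-01, -9.45514864e-01,
        -1.65112311e+02],
       [ 0.00000000e+00,  0.00000000e+00,  0.00000000e+00,
         1.00000000e+00]])}
```

View pics/scene0.png

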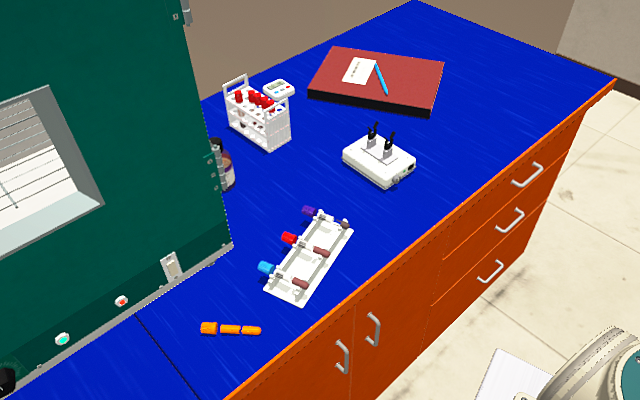

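View pics/top0.png

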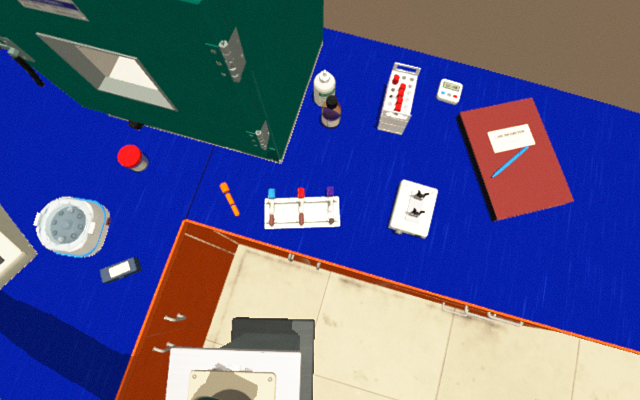

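```bash
cat > h.py <<'E'
import numpy as np,cv2
from workcell import *
def ray(n,uv,T=None):
    c=calibration(n);T=c['extrinsics'] if T is None else T
    u=cv2.undistortPoints(np.array(uv,float).reshape(-1,1,2),c['mtx'],c['dist_coeffs']).reshape(-1,2)
    d=np.c_[u[:,0],-u[:,1],-np.ones(len(u))]
    return T[:3,3],d@T[:3,:3].T
def onz(n,uv,z,T=None):
    o,d=ray(n,uv,T);return o+d*((z-o[2])/d[:,2])[:,None]
def cloud(n,d,T=None):
    h,w=d.shape;g=np.stack(np.meshgrid(np.arange(w),np.arange(h)),-1).reshape(-1,2)
    o,r=ray(n,g,T);return (o+r*d.reshape(-1,1)).reshape(h,w,3)
def wristT(s):
    from scipy.spatial.transform import Rotation as R
    T=np.eye(4);T[:3,:3]=R.from_quat(s['tcp_rot']).as_matrix();T[:3,3]=s['ee_pos'];return T@calibration('wrist')['T_tool_cam']
E
python3 - <<'E'
from h import *
for n in('scene','top'):
    f=np.load(f'{n}0.npz');p=f['p'];C=cloud(n,f['d'])
    hsv=cv2.cvtColor(p,cv2.COLOR_RGB2HSV)
    boxes={'scene':(250,190,360,310),'top':(260,180,345,235)}[n]
    x0,y0,x1,y1=boxes
    m={'blue':cv2.inRange(hsv,(90,120,120),(105,255,255)),'red':cv2.inRange(hsv,(0,180,150),(6,255,255))|cv2.inRange(hsv,(174,180,150),(180,255,255)),'purple':cv2.inRange(hsv,(125,80,40),(150,255,220))}
    for k,v in m.items():
        w=np.zeros_like(v);w[y0:y1,x0:x1]=v[y0:y1,x0:x1]
        nn,l,st,ce=cv2.connectedComponentsWithStats(w)
        i=1+np.argmax(st[1:,4]);mm=l==i
        print(n,k,st[i],ce[i],onz(n,ce[i],38)[0].round(1),np.median(C[mm],0).round(1))
    c=p[y0:y1,x0:x1];cv2.imwrite(f'pics/{n}_tray.png',cv2.resize(c,None,fx=5,fy=5,interpolation=2)[:,:,::-1])
    x0,y0,x1,y1={'scene':(335,115,425,195),'top':(380,170,450,245)}[n]
    c=p[y0:y1,x0:x1];cv2.imwrite(f'pics/{n}_mix.png',cv2.resize(c,None,fx=7,fy=7,interpolation=2)[:,:,::-1])
E
```

```text
scene blue [258 261  16  14 151] [265.58278146 267.21192053] [534.2 -69.6  38. ] [532.2 -67.2  42.2]
scene red [282 232  15  12 114] [288.57894737 237.56140351] [ 538.4 -144.5   38. ] [ 535.9 -141.5   42.6]
scene purple [302 205  15  13 117] [308.58119658 210.76923077] [ 543.8 -218.6   38. ] [ 542.1 -215.1   41.6]
top blue [268 189   7   9  61] [271.         193.13114754] [534.6 -69.7  38. ] [533.4 -70.5  43.7]
top red [298 188   7  10  52] [300.73076923 192.5       ] [ 538.2 -145.7   38. ] [ 536.3 -146.5   43.7]
top purple [326 186   8  10  64] [329.84375 191.     ] [ 544.  -220.1   38. ] [ 542.3 -220.2   44. ]
```

View pics/scene_tray.png

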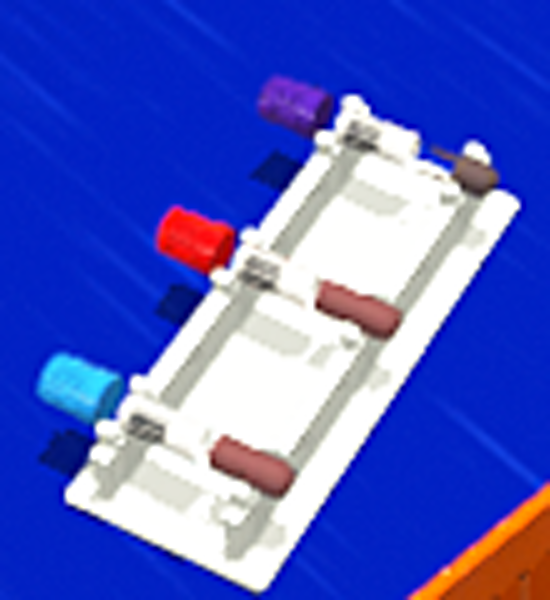

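View pics/scene_mix.png

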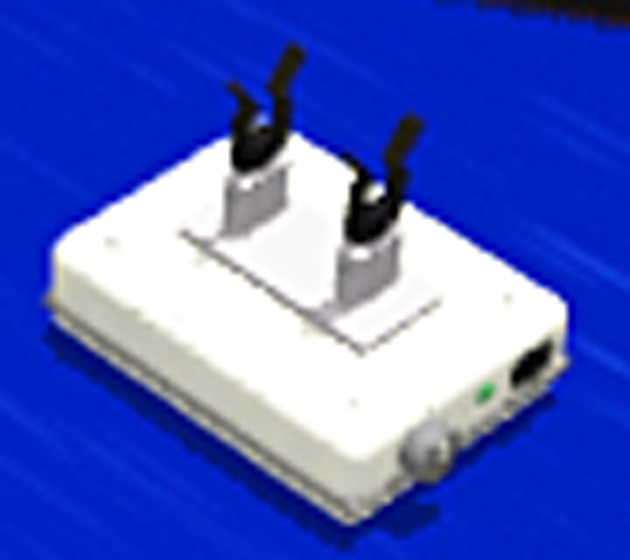

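View pics/top_mix.png

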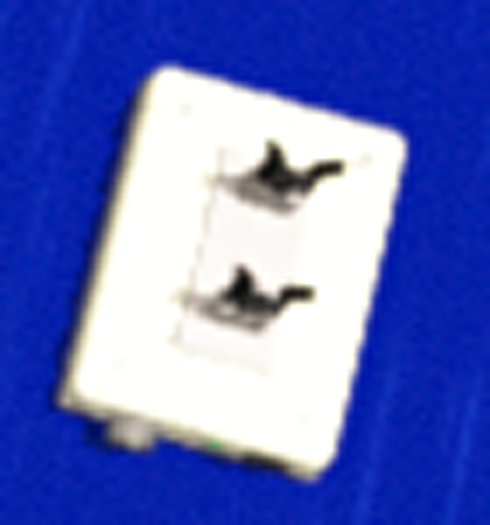

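View pics/top_tray.png

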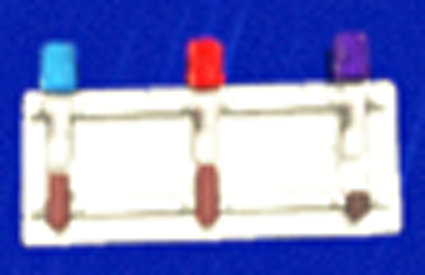

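Run:
```python
from h import *
H=np.full((26,40),-99.)  # x -100..1200 by 50 ; y 800..-1200
for n in('scene','top'):
    f=np.load(f'{n}0.npz');d=f['d'];C=cloud(n,d);v=d>0
    P=C[v]
    ix=((P[:,0]+100)//50).astype(int);iy=((800-P[:,1])//50).astype(int)
    ok=(ix>=0)&(ix<26)&(iy>=0)&(iy<40)&(P[:,2]<1500)
    np.maximum.at(H,(ix[ok],iy[ok]),P[ok,2])
print('y    ',' '.join(f'{800-50*i:4d}' for i in range(34)))
for i in range(25,-1,-1): print(f'{-100+50*i:5d}',' '.join('   .' if h<-90 else f'{int(h):4d}' for h in H[i,:34]))
# mixer
for n,b in (('top',(380,170,450,245)),('scene',(335,115,425,195))):
    f=np.load(f'{n}0.npz');C=cloud(n,f['d']);p=f['p'];x0,y0,x1,y1=b
    hsv=cv2.cvtColor(p,cv2.COLOR_RGB2HSV)
    w=np.zeros(p.shape[:2],np.uint8);w[y0:y1,x0:x1]=255
    m=w&(np.abs(C[...,2]-39)<6).astype(np.uint8)*255
    r=cv2.minAreaRect(C[m>0][:,:2].astype(np.float32));print(n,'rect',r)
    blk=w&cv2.inRange(hsv,(0,0,0),(179,255,70))
    P=C[(blk>0)&(C[...,2]>50)]
    print(len(P),P[:,2].max() if len(P) else 0)
    Q=P[:,:2]; 
    if len(Q): print(Q.mean(0)); print(P[P[:,2]>90].round(0).tolist()[:60])
```

```text
y      800  750  700  650  600  550  500  450  400  350  300  250  200  150  100   50    0  -50 -100 -150 -200 -250 -300 -350 -400 -450 -500 -550 -600 -650 -700 -750 -800 -850
 1150    .    .    .    .    .    .    .    .    .    .    .    .    .    .    .    .    .    .    .    .    .    .    .    .    .    .    .    .    .    .    .    .    .    .
 1100    .    .    .    .    .    .    .    .    .    .    .    .    .    .    .    .    .    .    .    .    .    .    .    .    .    .    .    .    .    .    .    .    .    .
 1050    .    .    .    .    .    .    .    .    .    .    .    .    .    .    .    .    .    .    .  109  125  134    .    .    .    .    .    .    .    .    .    .    .    .
 1000    .    .    .    .    .    .    .    .    .    .    .    .    .    .  146  239  235    .    .  182    4  141  158  172  198  245    .    .    .    .    .    .    .    .
  950    6    .    .    .    .    .    .    .    .    .    .    .    .    .  138  240  240    .    .  236    3    3    4    4    4  239  229  240  259  261    .    .    .    .
  900    4    6    5    .    .    .    .    
[... 4722 characters left out ...]
0.0], [528.0, -445.0, 90.0], [533.0, -432.0, 94.0], [529.0, -429.0, 98.0], [532.0, -435.0, 90.0], [530.0, -435.0, 91.0], [486.0, -441.0, 99.0], [483.0, -440.0, 102.0], [481.0, -441.0, 102.0], [485.0, -440.0, 98.0], [483.0, -440.0, 99.0], [481.0, -442.0, 98.0], [487.0, -439.0, 95.0], [484.0, -438.0, 98.0], [481.0, -437.0, 99.0], [486.0, -438.0, 94.0], [483.0, -437.0, 96.0], [481.0, -437.0, 97.0], [488.0, -439.0, 90.0], [485.0, -437.0, 93.0], [482.0, -436.0, 94.0], [492.0, -418.0, 100.0], [487.0, -436.0, 90.0], [485.0, -436.0, 91.0], [489.0, -417.0, 100.0], [485.0, -433.0, 90.0], [483.0, -433.0, 91.0], [486.0, -414.0, 100.0], [482.0, -430.0, 91.0], [480.0, -432.0, 90.0], [487.0, -423.0, 91.0]]
```

Run:
```python
from h import *
print(onz('scene',[(232,245),(165,268)],0).round())
for n in('scene','top'):
    f=np.load(f'{n}0.npz');C=cloud(n,f['d'])[f['d']>0]
    m=(C[:,2]>60)&(C[:,0]<720)&(C[:,1]<120)&(C[:,1]>-160)&(C[:,0]>380)
    P=C[m];print(n,len(P))
    for lo in range(60,640,60):
        Q=P[(P[:,2]>=lo)&(P[:,2]<lo+60)]
        if len(Q): 
            i=Q[:,0].argmin();j=Q[:,1].argmin();print(lo,Q[i].round(),Q[j].round())
```

```text
[[639. -99.   0.]
 [709.   6.   0.]]
scene 44656
60 [618. -81. 102.] [621. -85.  92.]
120 [594. -59. 171.] [599. -67. 159.]
180 [589. -70. 222.] [595. -79. 200.]
240 [589. -69. 273.] [614. -81. 267.]
300 [596. -57. 335.] [601. -67. 314.]
360 [596. -60. 363.] [601. -67. 371.]
420 [589. -71. 469.] [593. -77. 468.]
480 [590. -67. 485.] [592. -76. 484.]
top 21182
60 [619. -82.  96.] [ 720. -115.   68.]
120 [595. -62. 174.] [ 720. -115.  128.]
180 [589. -72. 207.] [ 717. -115.  203.]
240 [590. -71. 254.] [ 720. -115.  292.]
300 [596. -62. 301.] [ 719. -114.  326.]
360 [596. -60. 367.] [ 718. -114.  372.]
420 [589. -74. 465.] [ 720. -115.  475.]
480 [590. -73. 483.] [ 720. -115.  481.]
540 [590. -75. 541.] [663. -99. 541.]
600 [595. -63. 603.] [607. -69. 600.]
```

Request:
{"name": "send_rows", "arguments": {"series": [[0.1,-0.25,0.06,0,0,0,1],[0.22,-0.5,0.12,0,0,0,1],[0.34,-0.75,0.18,0,0,0,1],[0.45,-1,0.2,0,0,0,1]]}}

```text
t: 0.6
ee_pos: [283.3, 392.4, 249.1]
tcp_rot: [0.156, 0.988, -0.001, 0.0]
contact_force: [0.0, 0.9, -1.2]
grip_width: 85.2
```

Request:
{"name": "send_rows", "arguments": {"series": [[0.12,-0.25,0,0,0,0,1],[0.24,-0.5,0,0,0,0,1],[0.35,-0.75,0,0,0,0,1],[0.45,-1,0,0,0,0,1]]}}

```text
t: 1.1
ee_pos: [373.5, 190.7, 248.8]
tcp_rot: [0.156, 0.988, -0.001, 0.0]
contact_force: [1.0, 0.9, -0.4]
grip_width: 85.5
```

Request:
{"name": "send_rows", "arguments": {"series": [[0.1,-0.25,0,0,0,0,1],[0.18,-0.5,0,0,0,0,1],[0.25,-0.75,0,0,0,0,1],[0.3,-1,0,0,0,0,1]]}}

```text
t: 1.6
ee_pos: [433.6, -11.0, 248.5]
tcp_rot: [0.156, 0.988, -0.001, 0.0]
contact_force: [0.6, 0.5, 0.7]
grip_width: 85.9
```

Request:
{"name": "send_rows", "arguments": {"series": [[0.06,-0.25,0,0,0,0,1],[0.12,-0.5,0,0,0,0,1],[0.17,-0.75,0,0,0,0,1],[0.22,-1,0,0,0,0,1]]}}

```text
t: 2.1
ee_pos: [477.4, -212.6, 248.1]
tcp_rot: [0.156, 0.988, -0.0, -0.0]
contact_force: [0.5, 0.0, 0.9]
grip_width: 85.6
```

Request:
{"name": "send_rows", "arguments": {"series": [[0.04,-0.25,-0.05,0,0,0,1],[0.08,-0.5,-0.1,0,0,0,1],[0.12,-0.75,-0.18,0,0,0.004,1],[0.15,-1,-0.25,0,0,0.007,1],[0.15,-1,-0.25,0,0,0.007,1]]}}

```text
t: 2.72
ee_pos: [506.3, -415.1, 195.0]
tcp_rot: [0.136, 0.991, 0.0, -0.002]
contact_force: [-0.8, 0.7, -0.1]
grip_width: 85.7
```

```bash
cat > snap.py <<'E'
import sys
from h import *
k=sys.argv[1];s=observe();p,d=grab_frame('wrist')
T=wristT(s);np.savez(f'{k}.npz',p=p,d=d,T=T);cv2.imwrite(f'pics/{k}.png',p[:,:,::-1]);print(s['t'],s['ee_pos'],s['q'],s['grip_width'])
E
python3 snap.py wm1
```

```text
2.725 [ 506.30282782 -415.07609056  194.98751139] [-0.78475765  0.33863751  0.02649916  1.26194751 -0.00131161 -0.5113585 ] 85.71112636296914
```

View pics/wm1.png

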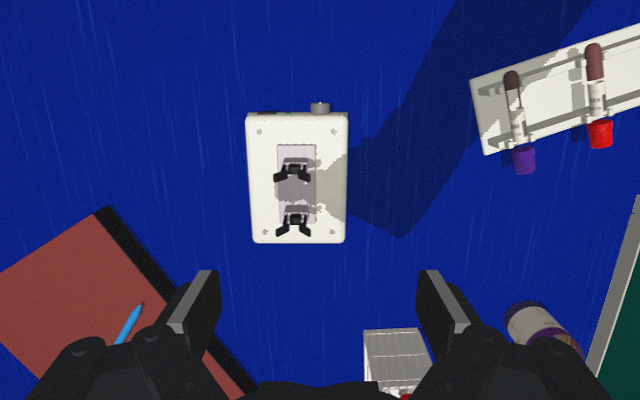

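Run:
```python
from h import *
f=np.load('wm1.npz');p=f['p'];d=f['d'];T=f['T'];C=cloud('wrist',d,T)
c=p[140:250,240:350];cv2.imwrite('pics/wm1c.png',cv2.resize(c,None,fx=5,fy=5,interpolation=2)[:,:,::-1])
w=np.zeros(d.shape,bool);w[105:250,240:355]=1
m=w&(np.abs(C[...,2]-38)<4);print('plate',cv2.minAreaRect(C[m][:,:2].astype(np.float32)))
m=w&(C[...,2]>50)&(d>0)
n,l,st,ce=cv2.connectedComponentsWithStats(m.astype(np.uint8))
for i in range(1,n):
    if st[i,4]<15: continue
    P=C[l==i];print(st[i],P[:,2].max(),'rect',cv2.minAreaRect(P[:,:2].astype(np.float32)))
    a=np.radians(-15.6);ux=np.array([np.cos(a),np.sin(a)]);uy=np.array([-ux[1],ux[0]])
    for lo,hi in((50,70),(70,84),(84,90),(90,96),(96,106)):
        Q=P[(P[:,2]>=lo)&(P[:,2]<hi)]
        if len(Q): X=Q[:,:2]@ux;Y=Q[:,:2]@uy;print(lo,len(Q),'along',X.min().round(1),X.max().round(1),'across',Y.min().round(1),Y.max().round(1))
```

```text
plate ((502.8719177246094, -435.1817321777344), (95.63900756835938, 136.4171905517578), 74.5771713256836)
[272 158  38  24 611] 104.29002104619758 rect ((484.9333801269531, -430.59576416015625), (28.301502227783203, 8.733555793762207), 73.2491226196289)
50 192 along 578.6 587.4 across -295.9 -272.9
70 142 along 579.7 587.2 across -293.9 -274.0
84 19 along 579.8 581.8 across -293.9 -274.6
90 88 along 579.5 586.8 across -292.4 -275.1
96 170 along 579.6 587.0 across -298.4 -270.2
[275 206  36  31 676] 104.54590246801743 rect ((529.2498168945312, -442.6621398925781), (28.489952087402344, 8.664051055908203), 75.15257263183594)
50 249 along 624.5 633.2 across -295.6 -272.5
70 160 along 625.3 632.4 across -294.1 -274.0
84 30 along 625.8 629.2 across -294.0 -274.4
90 76 along 625.7 632.5 across -292.5 -275.8
96 161 along 625.4 633.0 across -298.3 -269.8
```

View pics/wm1c.png

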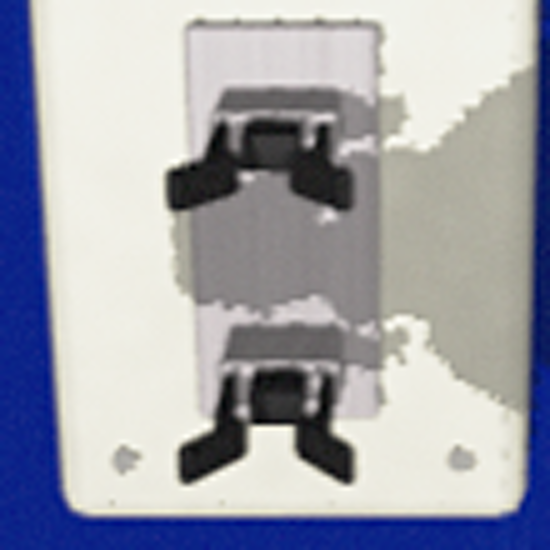

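Request:
{"name": "send_rows", "arguments": {"series": [[-0.02,0.25,0,0,0,0.01,1],[-0.04,0.5,0,0,0,0.02,1],[-0.05,0.75,0,0,0,0.03,1],[-0.05,1,0,0,0,0.04,1]]}}

```text
t: 3.28
ee_pos: [495.6, -210.3, 196.5]
tcp_rot: [0.009, 1.0, 0.001, -0.001]
contact_force: [1.1, 0.2, 0.6]
grip_width: 85.5
```

Request:
{"name": "send_rows", "arguments": {"series": [[-0.02,0.25,-0.08,0,0,0.005,1],[-0.04,0.5,-0.16,0,0,0.01,1],[-0.05,0.7,-0.22,0,0,0.0136,1],[-0.05,0.7,-0.22,0,0,0.0136,1]]}}

```text
t: 3.78
ee_pos: [483.1, -66.7, 151.7]
tcp_rot: [-0.036, 0.999, 0.001, -0.003]
contact_force: [-0.2, -0.2, 0.1]
grip_width: 85.2
```

```bash
python3 snap.py wt1
```

```text
3.775 [483.09286411 -66.70423452 151.74977891] [-2.70471653e-01  7.78335504e-02 -3.93071359e-01  1.10607030e+00
  9.47683655e-04 -3.43299659e-01] 85.17762092687325
```

View pics/wt1.png

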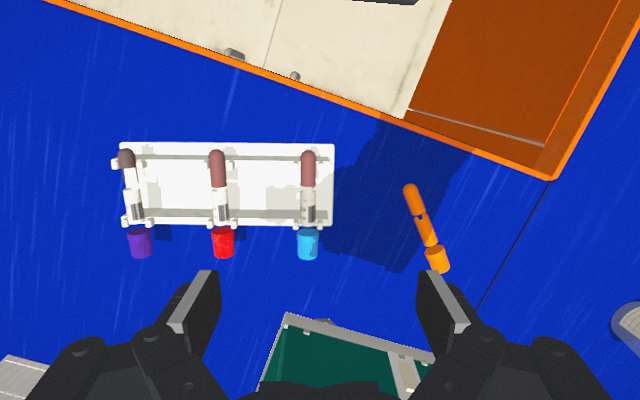

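Run:
```python
from h import *
f=np.load('wt1.npz');p=f['p'];d=f['d'];T=f['T'];C=cloud('wrist',d,T)
c=p[135:275,260:360];cv2.imwrite('pics/wt1c.png',cv2.resize(c,None,fx=4,fy=4,interpolation=2)[:,:,::-1])
hsv=cv2.cvtColor(p,cv2.COLOR_RGB2HSV)
x0,x1=285,335
w=np.zeros(d.shape,np.uint8);w[135:275,x0:x1]=255
cap=w&cv2.inRange(hsv,(90,120,120),(108,255,255))
liq=w&cv2.inRange(hsv,(0,40,40),(12,200,200))
for k,m,z in(('cap',cap,40),('liq',liq,38)):
    ys,xs=np.nonzero(m);ct=(xs.mean(),ys.mean());P=C[m>0]
    print(k,len(xs),ct,onz('wrist',[ct],z,T)[0].round(1),np.median(P,0).round(1),cv2.minAreaRect(P[:,:2].astype(np.float32)))
    print(xs.min(),xs.max(),ys.min(),ys.max(), onz('wrist',[(ct[0],ys.min()),(ct[0],ys.max())],36,T).round(1))
m=(w>0)&(C[...,2]>38.5)&(C[...,2]<60);P=C[m];print(len(P),cv2.minAreaRect(P[:,:2].astype(np.float32)),P[:,2].max())
a=cap>0;print(np.percentile(C[a][:,2],[50,90]))
```

```text
cap 636 (np.float64(307.2374213836478), np.float64(243.33647798742138)) [532.6 -71.9  40. ] [531.3 -71.9  44. ] ((485.03460693359375, -70.10067749023438), (20.61211395263672, 169.8948211669922), 87.1791000366211)
296 318 228 260 [[519.7 -72.8  36. ]
 [551.2 -70.8  36. ]]
liq 526 (np.float64(307.819391634981), np.float64(168.72053231939162)) [466.  -75.6  38. ] [464.8 -75.6  42.7] ((445.1285095214844, -77.26023864746094), (90.05760192871094, 13.929009437561035), 2.5389857292175293)
300 315 150 187 [[450.8 -76.6  36. ]
 [482.2 -74.6  36. ]]
1719 ((497.81964111328125, -73.10261535644531), (96.0929946899414, 25.43212890625), 3.5343685150146484) 48.239657216450325
[44.04855315 46.32084895]
```

View pics/wt1c.png

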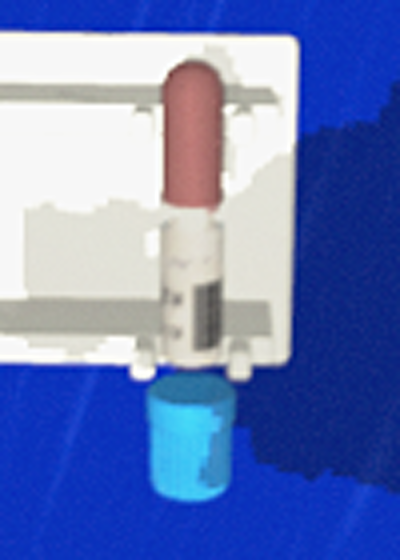

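Request:
{"name": "send_rows", "arguments": {"series": [[0.012,-0.036,-0.15,0,0,-0.0015,1],[0.012,-0.036,-0.3,0,0,-0.0015,1],[0.012,-0.036,-0.45,0,0,-0.0015,1],[0.012,-0.036,-0.6,0,0,-0.0015,1],[0.012,-0.036,-0.666,0,0,-0.0015,1],[0.012,-0.036,-0.666,0,0,-0.0015,1]]}}

```text
t: 4.58
ee_pos: [486.5, -76.0, 19.1]
tcp_rot: [-0.03, 1.0, 0.001, -0.002]
contact_force: [-0.1, -0.4, 0.6]
grip_width: 85.7
```

```bash
python3 snap.py wt2
```

```text
4.575 [486.48097194 -75.99000001  19.14844914] [-2.86380857e-01  2.32871901e-01 -5.31985841e-01  8.10784857e-01
  8.68456725e-05 -3.47148505e-01] 85.66080030369908
```

View pics/wt2.png

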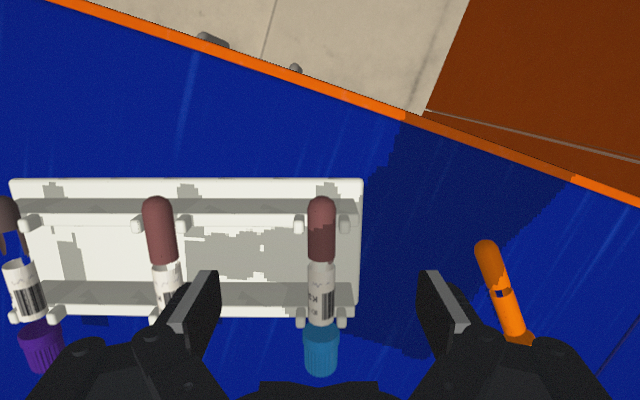

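Request:
{"name": "send_rows", "arguments": {"series": [[0,0.008,0,0,0,0,-1],[0,0.008,0,0,0,0,-1],[0,0.008,0,0,0,0,-1],[0,0.008,0,0,0,0,-1],[0,0.008,0,0,0,0,-1],[0,0.008,0,0,0,0,-1]], "squeeze": 50}}

```text
t: 5.38
ee_pos: [487.9, -74.8, 21.0]
tcp_rot: [-0.031, 1.0, 0.0, -0.001]
contact_force: [-2.0, -0.6, 7.1]
grip_width: -0.2
```

```bash
python3 snap.py wt3
```

```text
5.375 [487.93417666 -74.76880435  20.96594585] [-2.82989562e-01  2.30526582e-01 -5.30141933e-01  8.12208453e-01
 -1.60519065e-04 -3.44001699e-01] -0.20427595392992737
```

View pics/wt3.png

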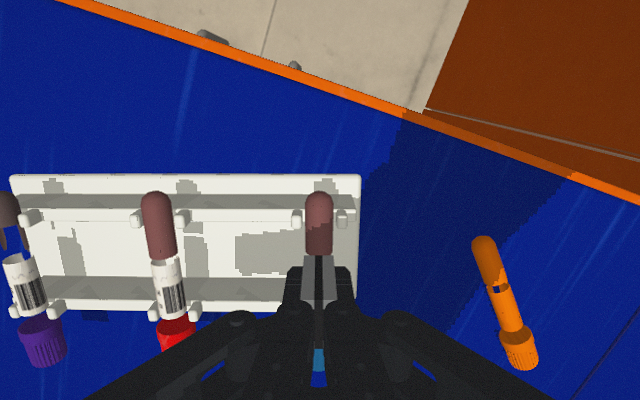

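Run:
```python
from h import *
f=np.load('wt3.npz');p=f['p'];d=f['d'];T=f['T'];C=cloud('wrist',d,T)
c=p[180:400,250:400];cv2.imwrite('pics/wt3c.png',cv2.resize(c,None,fx=4,fy=2.7,interpolation=2)[:,:,::-1])
for v in(200,220,240,250,254,256,258,262,270,280,290,300): print(v,[tuple(C[v,u].round(0)) for u in(300,310,319,328,338)])
s=observe();print(s['contact_force'],s['grip_width'],s['wrist_torque'])
p,d=grab_frame('scene');np.savez('s3.npz',p=p,d=d);cv2.imwrite('pics/s3.png',cv2.resize(p[180:310,220:380],None,fx=5,fy=4.5,interpolation=2)[:,:,::-1])
```

```text
200 [(np.float64(461.0), np.float64(-85.0), np.float64(18.0)), (np.float64(453.0), np.float64(-80.0), np.float64(41.0)), (np.float64(452.0), np.float64(-76.0), np.float64(42.0)), (np.float64(452.0), np.float64(-72.0), np.float64(42.0)), (np.float64(460.0), np.float64(-66.0), np.float64(18.0))]
220 [(np.float64(463.0), np.float64(-84.0), np.float64(40.0)), (np.float64(462.0), np.float64(-79.0), np.float64(42.0)), (np.float64(461.0), np.float64(-75.0), np.float64(43.0)), (np.float64(462.0), np.float64(-71.0), np.float64(41.0)), (np.float64(462.0), np.float64(-67.0), np.float64(40.0))]
240 [(np.float64(489.0), np.float64(-85.0), np.float64(7.0)), (np.float64(472.0), np.float64(-79.0), np.float64(42.0)), (np.float64(471.0), np.float64(-75.0), np.float64(43.0)), (np.float64(471.0), np.float64(-71.0), np.float64(42.0)), (np.float64(487.0), np.float64(-63.0), np.float64(7.0))]
250 [(np.float64(495.0), np.float64(-84.0), np.float64(6.0)), (np.float64(477.0), np.float64(-79.0), np.float64(43.0)), (np.float64(476.0), np.float64(-75.0), np.float64(44.0)), (np.float64(476.0), np.float64(-70.0), 
[... 1823 characters left out ...]
loat64(62.0))]
290 [(np.float64(482.0), np.float64(-82.0), np.float64(68.0)), (np.float64(477.0), np.float64(-78.0), np.float64(75.0)), (np.float64(476.0), np.float64(-75.0), np.float64(75.0)), (np.float64(476.0), np.float64(-71.0), np.float64(76.0)), (np.float64(481.0), np.float64(-67.0), np.float64(69.0))]
300 [(np.float64(477.0), np.float64(-81.0), np.float64(82.0)), (np.float64(477.0), np.float64(-78.0), np.float64(81.0)), (np.float64(477.0), np.float64(-75.0), np.float64(80.0)), (np.float64(477.0), np.float64(-71.0), np.float64(81.0)), (np.float64(476.0), np.float64(-68.0), np.float64(82.0))]
[-1.60409329 -0.65953167  6.19952501] 0.33486881790558864 [ 0.05262558  0.36953918 -0.03786558]
```

View pics/wt3c.png

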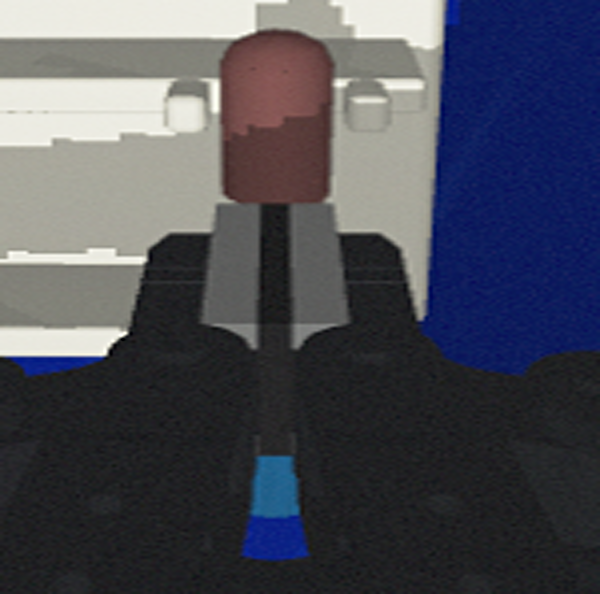

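View pics/s3.png

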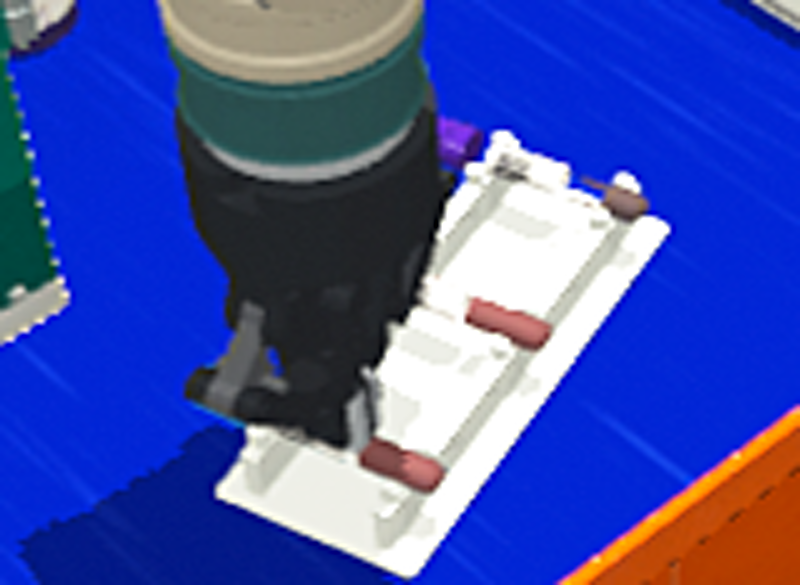

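```bash
python3 - <<'E'
from h import *
for k in('wt1','wt2','wt3','wm1'):
    f=np.load(k+'.npz');p=f['p'];d=f['d']
    C=cloud('wrist',d,calibration('wrist')['T_tool_cam'])
    m=(d>0)&(C[...,2]>-150)&(np.abs(C[...,0])<16)&(np.abs(C[...,1])<65)
    P=C[m];
    # exclude scene: print histogram tail of z for |y|
    for lo in range(-65,65,10):
        Q=P[(P[:,1]>=lo)&(P[:,1]<lo+10)&(P[:,2]<14)];
        if len(Q): print(k,lo,Q[:,2].max().round(1),Q[np.argmax(Q[:,2])].round(1),len(Q))
E
python3 -c "
import workcell;print(workcell.tcp_to_grasp, [n for n in dir(workcell) if n[0]!='_'])"
```

```text
wt1 -65 -45.6 [  7.4 -55.  -45.6] 3315
wt1 -55 -38.5 [ 10.6 -48.  -38.5] 2808
wt1 -45 -35.0 [ -4.  -42.8 -35. ] 3265
wt1 -35 -94.6 [ 15.9 -30.8 -94.6] 33
wt1 -25 -95.3 [  9.3 -15.1 -95.3] 109
wt1 -15 -94.2 [  9.3  -8.6 -94.2] 724
wt1 -5 -95.8 [  9.6   3.6 -95.8] 570
wt1 5 -94.0 [  9.1   9.1 -94. ] 720
wt1 15 -94.7 [  9.7  15.9 -94.7] 187
wt1 25 -91.4 [ 15.6  33.6 -91.4] 39
wt1 35 -35.1 [ -2.3  43.5 -35.1] 2873
wt1 45 -38.1 [ 10.4  49.9 -38.1] 2876
wt1 55 -42.3 [  6.7  55.2 -42.3] 3312
wt2 -65 13.9 [ -8.  -62.6  13.9] 3987
wt2 -55 13.9 [ -9.3 -51.1  13.9] 3518
wt2 -45 14.0 [ -9.3 -41.2  14. ] 3971
wt2 -35 14.0 [  5.2 -34.5  14. ] 754
wt2 -25 13.7 [ -4.  -17.3  13.7] 815
wt2 -15 13.9 [ -2.2 -12.1  13.9] 1326
wt2 -5 13.3 [-14.7   1.6  13.3] 1715
wt2 5 13.9 [ 3.4 11.2 13.9] 1455
wt2 15 14.0 [13.7 23.8 14. ] 852
wt2 25 -94.6 [ 16.   32.  -94.6] 43
wt2 35 -35.0 [ -1.9  43.5 -35. ] 2865
wt2 45 -38.1 [ 10.4  48.6 -38.1] 2884
wt2 55 -42.4 [  6.7  55.6 -42.4] 3321
wt3 -65 14.0 [-10.6 -60.   14. ] 393
wt3 -55 14.0 [-11.3 -53.6  14. ] 1395
wt3 -45 14.0 [ -9.9 -44.2  14. ] 2932
wt3 -35 14.0 [  3.
[... 243 characters left out ...]
35 -74.2 [ -7.6  35.4 -74.2] 2832
wt3 45 -86.4 [ 11.5  45.7 -86.4] 1212
wt3 55 -97.3 [ 10.6  55.4 -97.3] 96
wm1 -65 -44.7 [  6.8 -55.4 -44.7] 3323
wm1 -55 -38.3 [ 10.5 -48.9 -38.3] 2792
wm1 -45 -34.3 [  6.2 -42.8 -34.3] 3259
wm1 -35 -92.7 [ 15.7 -34.1 -92.7] 37
wm1 -25 -95.3 [ 10.  -15.1 -95.3] 107
wm1 -15 -94.2 [  9.3  -7.3 -94.2] 727
wm1 -5 -95.4 [  9.5  -3.5 -95.4] 564
wm1 5 -94.1 [  8.9   8.3 -94.1] 725
wm1 15 -94.6 [  9.   15.4 -94.6] 188
wm1 25 -99.7 [ 15.8  28.9 -99.7] 32
wm1 35 -35.3 [ -7.4  43.5 -35.3] 2865
wm1 45 -38.6 [ 10.7  49.7 -38.6] 2876
wm1 55 -43.1 [  6.7  55.7 -43.1] 3330
18.700000000000003 ['Unreachable', 'calibration', 'grab_frame', 'job_done', 'observe', 'tcp_to_grasp']
```

Request:
{"name": "send_rows", "arguments": {"series": [[0,0,0.15,0,0,0,-1],[-0.01,0.003,0.2,0,0,0,1],[-0.01,0.003,0.2,0,0,0,1],[-0.01,0.003,0.2,0,0,0,1],[-0.01,0.003,0.2,0,0,0,1],[-0.01,0.003,0.2,0,0,0,1],[-0.01,0.003,0.2,0,0,0,1]]}}

```text
t: 6.35
ee_pos: [485.7, -74.1, 60.6]
tcp_rot: [-0.03, 1.0, 0.0, -0.001]
contact_force: [-0.1, 0.3, 1.3]
grip_width: 85.6
```

```bash
python3 snap.py wt4
python3 - <<'E'
from h import *
f=np.load('wt4.npz');p=f['p'];d=f['d'];T=f['T'];C=cloud('wrist',d,T)
w=np.zeros(d.shape,bool);w[160:340,285:345]=1
m=w&(C[...,2]>38.5)&(C[...,2]<60);P=C[m]
print(len(P),cv2.minAreaRect(P[:,:2].astype(np.float32)),P[:,2].max())
E
```

```text
6.35 [485.67531256 -74.12643604  60.61868905] [-2.83015537e-01  1.75417183e-01 -4.96697621e-01  9.01419086e-01
 -1.64571965e-04 -3.43999591e-01] 85.57161874025567
3362 ((497.9972229003906, -73.26968383789062), (96.63782501220703, 25.600189208984375), 3.4276158809661865) 48.00579114126904
```

View pics/wt4.png

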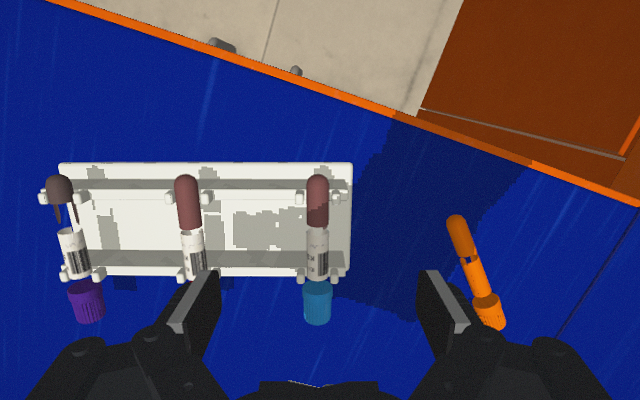

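Request:
{"name": "send_rows", "arguments": {"series": [[0,0,-0.1,0,0,0,1],[0,0,-0.2,0,0,0,1],[0,0,-0.27,0,0,0,1],[0,0,-0.32,0,0,0,1],[0,0,-0.32,0,0,0,1]]}}

```text
t: 7.02
ee_pos: [485.2, -74.0, -3.9]
tcp_rot: [-0.03, 1.0, 0.001, -0.002]
contact_force: [-0.4, 0.1, 0.1]
grip_width: 85.4
```

Request:
{"name": "send_rows", "arguments": {"series": [[0,0,0,0,0,0,-1],[0,0,0,0,0,0,-1],[0,0,0,0,0,0,-1],[0,0,0,0,0,0,-1],[0,0,0,0,0,0,-1],[0,0,0,0,0,0,-1]], "squeeze": 50}}

```text
t: 7.78
ee_pos: [485.4, -74.0, -3.6]
tcp_rot: [-0.031, 1.0, 0.0, -0.002]
contact_force: [-1.3, 0.8, 3.5]
grip_width: 10.8
```

```bash
python3 snap.py wt5
```

```text
7.775 [485.43219743 -74.03859235  -3.61921423] [-2.82969349e-01  2.62925899e-01 -5.54703243e-01  7.56709152e-01
 -1.83835938e-04 -3.44008288e-01] 10.82322734404891
```

View pics/wt5.png

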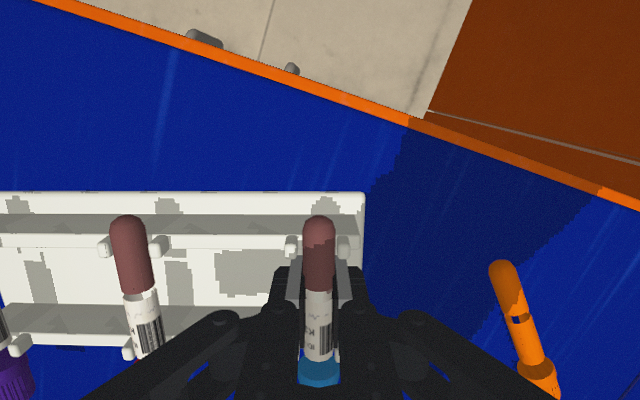

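Request:
{"name": "send_rows", "arguments": {"series": [[0,0,0.06,0,0,0,-1],[0,0,0.15,0,0,0,-1],[0,0,0.3,0,0,0,-1],[0,0,0.45,0,0,0,-1],[0,0,0.6,0,0,0,-1],[0,0,0.7,0,0,0,-1],[0,0,0.7,0,0,0,-1]]}}

```text
t: 8.7
ee_pos: [487.1, -74.5, 138.5]
tcp_rot: [-0.031, 1.0, -0.0, 0.0]
contact_force: [-0.2, -0.1, -1.1]
grip_width: 10.9
```

```bash
python3 snap.py wt6;python3 - <<'E'
from h import *
f=np.load('wt6.npz');d=f['d'];C=cloud('wrist',d,calibration('wrist')['T_tool_cam'])
for v in range(190,400,12): print(v,C[v,318].round(1))
E
```

```text
8.7 [487.08601202 -74.52283536 138.5402363 ] [-2.82969513e-01  9.29982963e-02 -4.06281717e-01  1.07045803e+00
 -1.93895175e-04 -3.43988274e-01] 10.913790808720774
190 [ -6.8   0.4 132.1]
202 [-18.1   0.4 131.8]
214 [-25.1   0.4 119.6]
226 [ 33.3   0.5 -44.9]
238 [ 30.    0.5 -48.4]
250 [ 24.5   0.5 -47.3]
262 [ 19.4   0.5 -47.3]
274 [ 13.8   0.5 -46.8]
286 [  8.4   0.5 -46.8]
298 [-124.8    0.4  138.4]
310 [ -2.5   0.5 -47.4]
322 [ -8.2   0.5 -47.6]
334 [-14.1   0.5 -47.9]
346 [-20.5   0.5 -47.6]
358 [-27.2   0.5 -47.4]
370 [-37.3   0.5 -44. ]
382 [-38.1   0.5 -49.9]
394 [ 11.1   0.5 -99.9]
```

View pics/wt6.png

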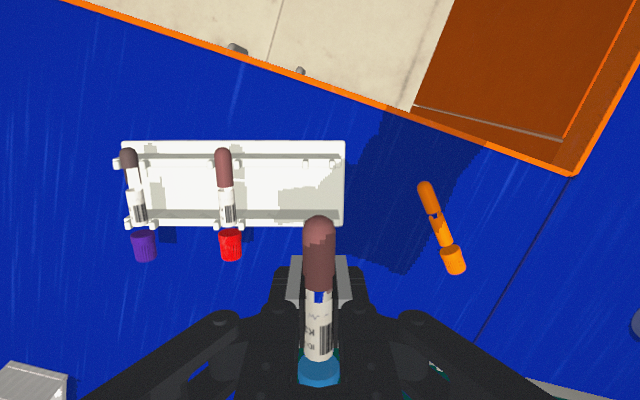

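Request:
{"name": "send_rows", "arguments": {"series": [[0.01,-0.15,0,0,0,-0.005,-1],[0.02,-0.4,0,0,0,-0.012,-1],[0.035,-0.65,0,0,0,-0.019,-1],[0.05,-0.85,0,0,0,-0.025,-1],[0.06,-1,0,0,0,-0.029,-1]]}}

```text
t: 9.38
ee_pos: [496.9, -275.3, 135.3]
tcp_rot: [0.062, 0.998, 0.001, -0.002]
contact_force: [0.9, -0.6, 0.7]
grip_width: 11.1
```

Request:
{"name": "send_rows", "arguments": {"series": [[0.01,-0.2,0,0,0,-0.006,-1],[0.02,-0.4,0,0,0,-0.012,-1],[0.03,-0.6,0,0,0,-0.018,-1],[0.04,-0.75,0,0,0,-0.022,-1],[0.04,-0.8,0,0,0,-0.0235,-1],[0.04,-0.8,0,0,0,-0.0235,-1]]}}

```text
t: 10.12
ee_pos: [504.2, -434.7, 134.1]
tcp_rot: [0.135, 0.991, 0.002, -0.003]
contact_force: [0.3, 0.1, -0.1]
grip_width: 11.0
```

```bash
python3 snap.py wm2
```

```text
10.125 [ 504.18428852 -434.70063887  134.05786812] [-8.08419351e-01  3.96846189e-01 -2.22204167e-02  1.15857646e+00
 -3.14671039e-04 -5.37086991e-01] 10.974030514045094
```

View pics/wm2.png

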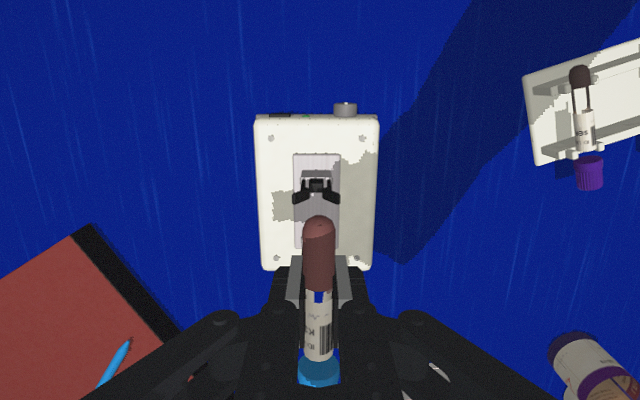

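Run:
```python
from h import *
f=np.load('wm2.npz');d=f['d'];T=f['T'];C=cloud('wrist',d,T)
w=np.zeros(d.shape,bool);w[165:215,280:355]=1
m=w&(C[...,2]>50)&(C[...,2]<108)
P=C[m];r=cv2.minAreaRect(P[:,:2].astype(np.float32));print(r,P[:,2].max())
a=np.radians(-15.5);ux=np.array([np.cos(a),np.sin(a)]);uy=np.array([-ux[1],ux[0]])
for zlo in (70,96):
    Q=P[P[:,2]>zlo][:,:2];X=Q@ux;Y=Q@uy
    ca=(X.min()+X.max())/2;cc=(Y.min()+Y.max())/2
    print(ca,cc,'seat',(ca+23)*ux+cc*uy)
m=np.abs(C[...,2]-38)<3;m[:, :250]=0;m[:,385:]=0;m[280:]=0
# tube axis in world
for v in(240,260,280,320,340,355):
    row=(C[v,:,2]>150)&(C[v,:,2]<190)&(np.arange(640)>295)&(np.arange(640)<345)
    if row.sum(): 
        q=C[v,row]; k=q[:,2]>q[:,2].max()-4; print(v,q[k].mean(0).round(1), (q[k][:,:2]@uy).mean().round(2))
```

```text
((485.07647705078125, -430.536865234375), (28.308361053466797, 8.845283508300781), 74.63365173339844) 104.55373638531341
583.02885076363 -285.2407272725326 seat [ 507.76058737 -436.82081723]
583.0637460125579 -285.2407272725326 seat [ 507.7942135  -436.83014258]
240 [ 477.3 -426.6  180.5] -283.56
260 [ 485.4 -429.3  180.5] -283.94
280 [ 493.8 -430.8  181. ] -283.14
320 [ 505.5 -434.7  189.6] -283.79
340 [ 522.2 -439.3  180.2] -283.79
355 [ 529.7 -441.8  180.4] -284.22
```

Request:
{"name": "send_rows", "arguments": {"series": [[0.0175,-0.0125,-0.1,0,0,0,-1],[0.0175,-0.0125,-0.2,0,0,0,-1],[0.0175,-0.0125,-0.28,0,0,0,-1],[0.0175,-0.0125,-0.31,0,0,0,-1],[0.0175,-0.0125,-0.31,0,0,0,-1]]}}

```text
t: 10.8
ee_pos: [507.5, -436.1, 71.5]
tcp_rot: [0.135, 0.991, 0.002, -0.003]
contact_force: [-0.4, 0.6, 0.1]
grip_width: 11.1
```

```bash
python3 snap.py wm3
python3 - <<'E'
from h import *
p,d=grab_frame('scene');cv2.imwrite('pics/s4.png',cv2.resize(p[100:200,320:440],None,fx=6,fy=6,interpolation=2)[:,:,::-1])
E
```

```text
10.8 [ 507.48013147 -436.08938387   71.53072792] [-8.06346057e-01  4.52551157e-01 -7.95047144e-02  1.04688029e+00
 -1.74836582e-04 -5.35888054e-01] 11.092272571755204
```

View pics/wm3.png

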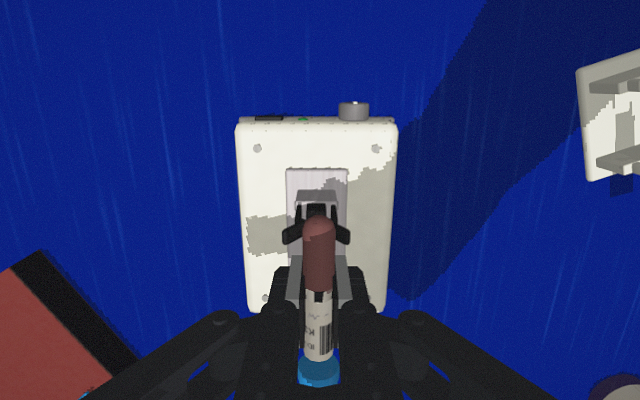

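View pics/s4.png

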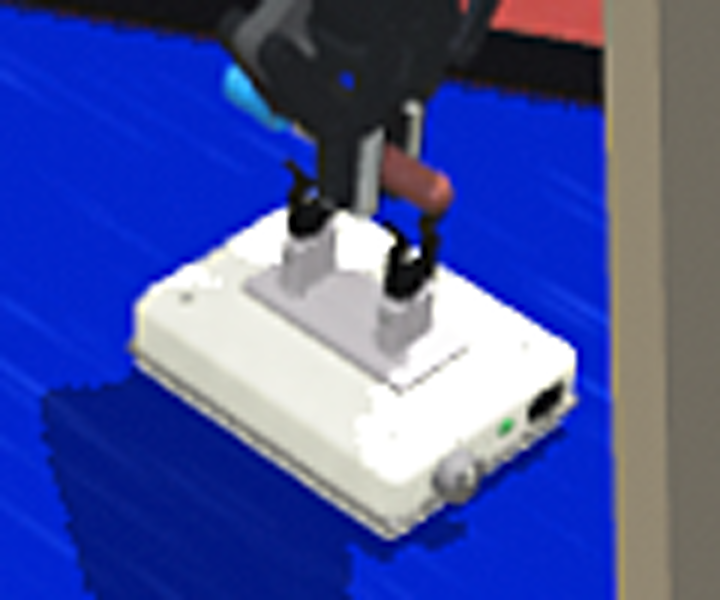

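Request:
{"name": "send_rows", "arguments": {"series": [[-0.001,-0.004,-0.025,0,0,0,-1],[-0.001,-0.004,-0.05,0,0,0,-1],[-0.001,-0.004,-0.07,0,0,0,-1],[-0.001,-0.004,-0.09,0,0,0,-1]], "squeeze": 70}}

```text
t: 11.4
ee_pos: [508.2, -437.8, 55.5]
tcp_rot: [0.135, 0.991, 0.002, -0.002]
contact_force: [-2.2, 1.2, 11.2]
grip_width: 10.1
```

Request:
{"name": "send_rows", "arguments": {"series": [[0,0,-0.02,0,0,0,-1],[0,0,-0.04,0,0,0,-1],[0,0,-0.05,0,0,0,-1],[0,0,-0.05,0,0,0,-1]]}}

```text
t: 11.9
ee_pos: [507.6, -437.3, 44.6]
tcp_rot: [0.135, 0.991, 0.002, -0.003]
contact_force: [0.0, -0.3, -1.0]
grip_width: 10.5
```

```bash
python3 snap.py wm4
python3 - <<'E'
from h import *
s=observe();print(s['contact_force'],s['wrist_torque'])
p,d=grab_frame('scene');cv2.imwrite('pics/s5.png',cv2.resize(p[100:200,320:440],None,fx=6,fy=6,interpolation=2)[:,:,::-1])
E
```

```text
11.9 [ 507.61635802 -437.30785303   44.61281754] [-8.07423535e-01  4.77943629e-01 -1.02889561e-01  9.96940781e-01
 -2.59285399e-04 -5.36938261e-01] 10.49355376537792
[-0.05124587  0.75879644 -2.2126851 ] [ 0.00192984 -0.0781821  -0.01683402]
```

View pics/wm4.png

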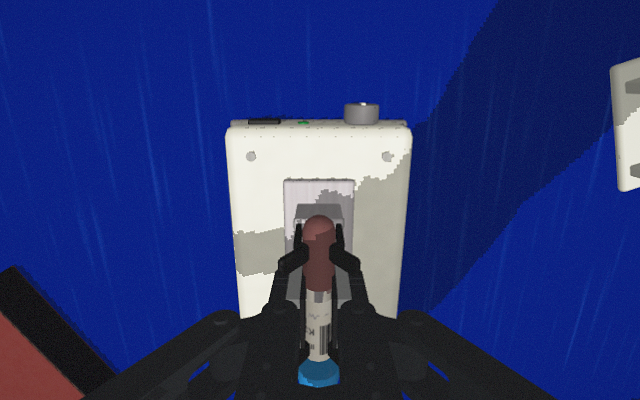

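View pics/s5.png

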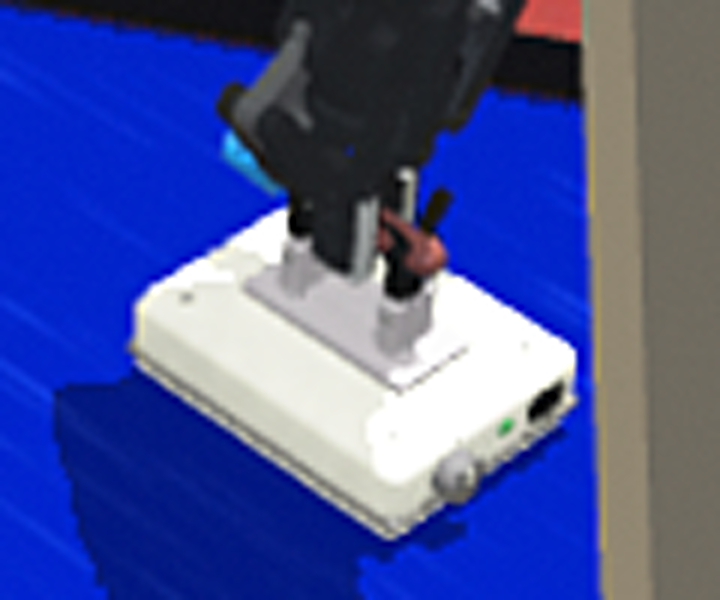

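Request:
{"name": "send_rows", "arguments": {"series": [[0,0,-0.005,0,0,0,-1],[0,0,-0.01,0,0,0,-1],[0,0,-0.013,0,0,0,-1],[0,0,-0.013,0,0,0,-1]]}}

```text
t: 12.5
ee_pos: [507.7, -437.4, 44.0]
tcp_rot: [0.135, 0.991, 0.002, -0.003]
contact_force: [-3.1, 1.6, 9.3]
grip_width: 10.2
```

Request:
{"name": "send_rows", "arguments": {"series": [[0,0,-0.01,0,0,0,-1],[0,0,-0.02,0,0,0,-1],[0,0,-0.02,0,0,0,-1]]}}

```text
t: 12.88
ee_pos: [507.7, -437.5, 43.8]
tcp_rot: [0.135, 0.991, 0.002, -0.002]
contact_force: [-6.2, 6.5, 16.6]
grip_width: 10.2
```

Request:
{"name": "send_rows", "arguments": {"series": [[0,0,0.004,0,0,0,-1],[0,0,0.004,0,0,0,0.2],[0,0,0.004,0,0,0,1],[0,0,0.004,0,0,0,1],[0,0,0.004,0,0,0,1],[0,0,0.004,0,0,0,1],[0,0,0.004,0,0,0,1]]}}

```text
t: 13.75
ee_pos: [507.7, -437.5, 44.5]
tcp_rot: [0.135, 0.991, 0.002, -0.002]
contact_force: [-0.4, 0.4, 0.8]
grip_width: 85.3
```

Request:
{"name": "send_rows", "arguments": {"series": [[0,0,0.1,0,0,0,1],[0,0,0.3,0,0,0,1],[0,0,0.5,0,0,0,1],[0,0,0.7,0,0,0,1],[0,0,0.75,0,0,0,1],[0,0,0.75,0,0,0,1]]}}

```text
t: 14.5
ee_pos: [508.2, -438.0, 196.0]
tcp_rot: [0.135, 0.991, 0.001, -0.001]
contact_force: [-0.2, 0.2, -1.6]
grip_width: 85.8
```

```bash
python3 snap.py wm5
python3 - <<'E'
from h import *
f=np.load('wm5.npz');p=f['p'];d=f['d'];T=f['T'];C=cloud('wrist',d,T)
hsv=cv2.cvtColor(p,cv2.COLOR_RGB2HSV)
a=np.radians(-15.5);ux=np.array([np.cos(a),np.sin(a)]);uy=np.array([-ux[1],ux[0]])
o=np.array([507.6,-436.8])
X=(C[...,:2]-o)@ux;Y=(C[...,:2]-o)@uy
for x in range(-34,64,6):
    m=(abs(X-x)<1.5)&(abs(Y)<12)&(C[...,2]>60)&(C[...,2]<115)&(d>0)
    q=C[m][:,2]; g=(abs(Y)<2)&m
    if m.any(): print(x,len(q),'ztop mid',np.median(C[g][:,2]).round(1) if g.any() else None,'max',q.max().round(1))
p2,d2=grab_frame('scene');cv2.imwrite('pics/s6.png',cv2.resize(p2[100:300,240:440],None,fx=4,fy=3,interpolation=2)[:,:,::-1])
E
```

```text
14.5 [ 508.21766841 -437.98358962  196.01365785] [-8.07351048e-01  3.66602372e-01  6.78641235e-02  1.27514281e+00
 -5.18667931e-04 -5.36987345e-01] 85.79845586558193
-34 57 ztop mid 89.0 max 91.2
-28 96 ztop mid 91.1 max 94.2
-22 126 ztop mid 90.7 max 102.8
-16 55 ztop mid 91.4 max 92.2
-10 52 ztop mid 91.3 max 92.4
-4 3 ztop mid None max 91.2
2 69 ztop mid 91.2 max 93.0
8 54 ztop mid 91.4 max 92.3
14 50 ztop mid 91.3 max 92.6
20 209 ztop mid 91.1 max 103.6
26 80 ztop mid 90.9 max 103.8
38 206 ztop mid 88.5 max 95.3
44 56 ztop mid 94.1 max 95.2
50 61 ztop mid 93.2 max 94.6
56 63 ztop mid 93.5 max 94.3
62 2 ztop mid 91.4 max 91.8
```

View pics/wm5.png

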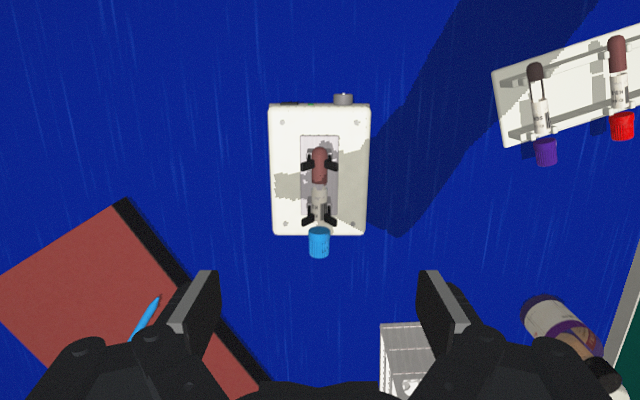

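View pics/s6.png

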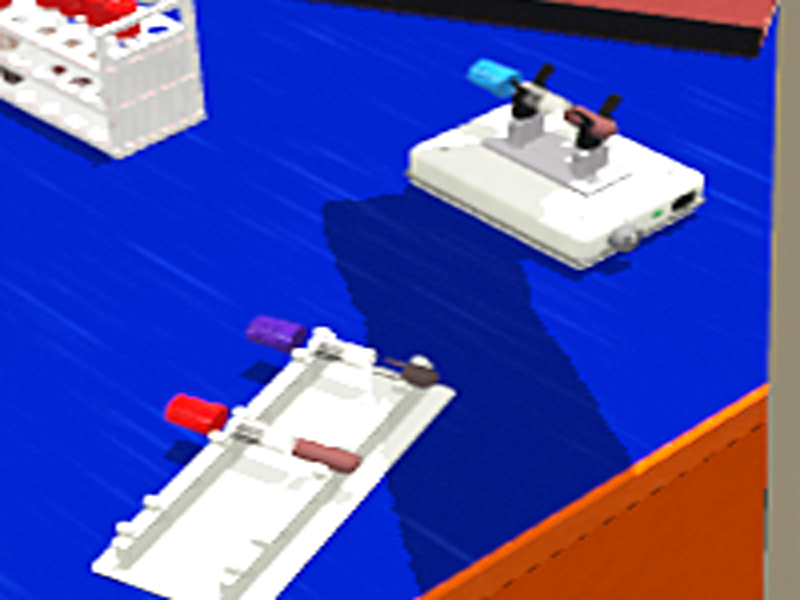

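```bash
python3 -c "
from workcell import *
print(job_done())"
```

```text
the job is handed in; nothing more can be done
None
```

The blue-capped tube is pressed level into both mixer clips, and I handed the job in at about 14.6 s. The purple- and red-capped tubes and the orange look-alike were never touched.

**Failed first grip:** The jaws first shut above the tube, with an opening of about 0 mm and about 7 N of contact. Camera depth and that contact put the real fingertips about 22 mm short of the TCP they were described as ending at. I opened the jaws, confirmed the tube had not moved, and gripped again that much lower. The jaws then held at about 11 mm on the 13 mm tube.

**Seating:** Contact force rose to about 11 N and fell to about zero as the tube snapped in. It then met a firm stop at 10–17 N, with the TCP still at about 44 mm, where I expected it to seat.

**Last checks:**
- **Height:** With the gripper open and clear, the top of the tube reads about 91 mm along its length. A seated tube should read 90.5 mm, and the depth camera reads 1–2 mm high, so it is level and home in both clips.
- **Bystanders:** The purple- and red-capped tubes still lie in the tray.

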